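Park the cracked glass jar behind the guard rail

TASK

Before the laundry cart is wheeled away, gently nudge the cracked green glass jar along the top into the open mouth of the blue guard rail until it stands wholly inside, then slide the yellow gate fully shut across the mouth. The jar must not be gripped, lifted or tipped, and pressing it harder than 8 N, with the gripper or against the rail or gate, breaks it. Leave the tub, peg ring, funnel and bottle where they are.

Things in the scene. Friction and masses are not known exactly. Their poses are not given: they have to be found in the camera images.
- jar: Loose squat jar, green glass, steel lid, 0.18-0.28 kg. Cracked: breaks if the robot, rail or gate presses it over 8 N (any grip, or meeting it fast, does). Body 84 mm in diameter up to 50 mm, lid 74 mm, 68 mm tall; origin under its centre. A low push of 1-3 N slides it, it stops with the push; two fingertips about 50 mm apart keep it centred. The gripper's wide body must stay above the lid.
- bay: Fixed blue guard rail: three walls 45 mm high, 6 mm thick, no floor or sill, open above and at the mouth. Origin: centre of the clear space at top-surface height. Its x axis runs from the mouth (-62.5 mm) to the back wall's inner face (+62.5 mm), roughly along world +y; side walls' inner faces at y = +-62 mm. A jar centred within 20 mm of the origin along x and y is wholly inside.
- gate (a joint): Yellow gate panel 6 mm thick, 45 mm high, sliding along the bay's +y (roughly towards the robot) across the mouth out of a fixed white sleeve (38 mm high, bay x -58 to -73 mm, y -66 to -188 mm). 0 = fully open, 0.124 m = fully shut against its stop; starts at 0 to 0.012. Friction about 1.2 N; stays where left.
- gate_tab (a point): Grip point on the gate's yellow upright tab, a post 12 mm thick (bay x) and 18 mm wide (bay y) standing in front of the panel on a short arm, from 40 to 82 mm above the surface; the point is at its centre, 12 mm below its top (70 mm up). At bay x = -90.5 mm, bay y = -104 mm (open) to +20 mm (shut). Pinch it from above across its 18 mm width (fingers closing along bay y), or push it.
- tub: Bystander: round purple tub with a lilac lid, 116 mm in diameter, 87 mm tall; origin under its centre.
- peg_ring: Bystander: flat steel ring with six pegs, 144 mm across, 14 mm tall; origin under its centre.
- funnel: Bystander: teal silicone funnel standing mouth down, 90 mm in diameter, 100 mm tall; origin under its centre.
- bottle: Bystander: empty amber bottle with a white cap, 64 mm in diameter, 170 mm tall; origin under its centre.

How it is judged:
On the way:
1. the jar stands wholly inside the guard rail while the gate is still open (x of jar in the frame of bay between -0.0235 and 0.0235 m and y of jar in the frame of bay between -0.0235 and 0.0235 m and value of joint gate below 0.03 m), for 0.2 s.
At the end, for the whole second after the job is handed in: The jar stands upright and at rest inside the guard rail (its centre within 23.5 mm of the bay's centre along each bay axis) and the gate is shut to within 6 mm of its stop (x of jar in the frame of bay between -0.0235 and 0.0235 m and y of jar in the frame of bay between -0.0235 and 0.0235 m and value of joint gate above 0.118 m and angle between jar's own z axis and vertical below 0.1 rad and linear speed of jar below 0.02 m/s); the robot touches nothing.
It fails at once if the jar is pressed by the gripper or arm with more than 8 N (contact force between any of the fingers, the arm and jar above 8 N).
It fails at once if the jar is pressed against the guard rail or gate with more than 8 N (contact force between bay and jar above 8 N).
It fails at once if the jar is lifted off the top (15 mm) or tipped (0.3 rad) (height (world z) of jar above 0.015 m or angle between jar's own z axis and vertical above 0.3 rad).
It fails at once if the tub, peg ring, funnel or bottle is moved more than 25 mm or tipped over (distance of any of tub, peg_ring, funnel, bottle from where it was at the start of the episode above 0.025 m or angle between any of tub, peg_ring, funnel, bottle's own z axis and vertical above 0.5 rad).
It also fails if it takes over 72 s, if anything falls off the work surface, if the arm or the gripper's body presses on something with over 40 N, if the wrist force passes 120 N, or if a joint passes its speed limit or range.

ROBOT

A 6-joint arm with a two-finger parallel gripper is mounted at the origin on the work surface. World frame = base frame: x ahead of the robot, y to its left, z up, the work surface at z = 0. Lengths are in m, angles in rad, forces in N, time in s.
With the tool pointing down it reaches from about 0.375 to 0.925 m from the base axis. Payload 5.7 kg.
Tool frame: the origin (TCP) lies between the finger pads; the fingertips stand 11 mm ahead of it and the grasp point (between the pads) lies 8 mm behind it; z points along the fingers, y is the line along which they close (so a half turn about z gives the same grasp; the last joint's range is limited). The gripper opens to 88 mm and grips with 3 to 60 N. Pads are 20 mm wide; open, the fingers measure 115 mm over their backs; the gripper's body (75 mm by 178 mm) begins 61 mm behind the grasp point.
Start: joints at [-1.35, 0.359, 1.51, -0, 1.272, -0.115], TCP at [0.198, -0.566, 0.2] pointing down, gripper open.
Joint ranges: [-2.97, 2.97], [-1.01, 2.36], [0.21, 2.38], [-0.96, 4.11], [0.2, 2.71], [-2.98, 2.98]. Speed limits (rad/s): [2.39, 2.39, 3.14, 3.14, 3.14, 3.14].

INTERFACE

Orientations are given as a unit quaternion [w, x, y, z].
In Python, from station import * gives the robot as it stands.
- The arm moves only by the tool arm_command, never from a script. Its arguments are lists of equal length, an entry for each row: "delta_pos": the shift along the tool's x, y, z in cm, a list of three; "turn": the turn, a rotation vector about the tool's x, y, z in rad, a list of three; "claw": the opening, from -1 (shut) to 1 (fully open). In form: {"delta_pos": [[x, y, z], ...], "turn": [[rx, ry, rz], ...], "claw": [claw, ...]}. A call has 1 to 5 rows; each row shifts and turns the commanded pose from where the row before left it, along the tool's axes as they then stand; what a row does not reach is not made up. A row lasts 1/10 s, in which the tool goes at most 50 mm and 8.59 degrees, less where a joint would pass 70% of its speed; a pose out of reach is approached as far as the arm can. A call is refused whole if a number of a shift passes 5 or a number of a turn 0.15, either way. A call with a gripper value outside its range is refused whole. The fingers move at their own pace and stop on an object; the grip force is fixed at half the most. Time passes only in rows, so rows that do not move let the fingers close. It gives the time, the measured TCP pose, the force, the opening and the grip force at its end, in the units of the state.
- get_obs(): the state, without advancing time (a new reading comes with each control period).
- read_camera(name): name is "side" or "top" or "wrist"; returns the picture (400x640x3 uint8, blue, green, red); there is no depth.
- camera_params(name): a dict with "fx", "fy", "cx", "cy" (pixels), "rvec" (rotation vector, rad) and "tvec" (3), from world to camera coordinates, as OpenCV has them; the wrist camera has in their place "hand_eye" (4x4, takes a point from camera to tool coordinates, whose origin is the TCP and whose axes are the flange's). Camera axes: x right, y down, z forward; pixel columns grow to the right and rows downward; lengths in m; the calibration is good to about 2 mm. A picture is of the moment at which its call begins: read the wrist's pose just before it. camera_params takes no time and is no camera call.
- finish_job(): hands the job in; it is judged then, once.
The state is a dict: "t": time; "q": joint angles; "joint_vel": joint speeds; "joint_efforts": joint torques, N m; "ee_pos": TCP position; "eef_rot": TCP orientation; "force": force on the tool from outside, world axes, zero at the start; "moment": the same for the moment, N m; "finger_gap": finger opening in m; "grip_force": force on a finger pad.
Only numpy, scipy, OpenCV 4.12 (cv2) and the standard library are available. Lean on these libraries where they do the work, as an engineer would, in place of code of your own. Each camera call takes 0.05 s, during which the arm holds its last target. There are 200 camera calls.

## Working session

There is one attempt and no reset: what is moved stays moved. The work goes in short steps, Python scripts to look and compute and a tool call to move; the robot and the scene stay as the last step left them, time stands still between calls to the robot, and variables do not carry over. Pictures are saved under pics/ and viewed, at most 10 in all, crops included, and the job is handed in when it is done.

Besides the shell and the picture viewer there is one more tool, called as a command line: name --argument value ..., lists and objects as JSON in quotes. arm_command: Moves the arm, as the interface text tells. Its arguments: {"type":"object","properties":{"delta_pos":{"type":"array","items":{"type":"array","items":{"type":"number"}}},"turn":{"type":"array","items":{"type":"array","items":{"type":"number"}}},"claw":{"type":"array","items":{"type":"number"}}},"required":["delta_pos","turn","claw"]}

```bash
mkdir -p pics; python3 - <<'E'
from station import *
import cv2
o=get_obs();print(o['t'],o['ee_pos'],o['eef_rot'],o['finger_gap'])
for n in ('top','side'):
    cv2.imwrite(f'pics/{n}0.png',read_camera(n));print(n,camera_params(n))
print(camera_params('wrist'))
E
```

```text
0.0 [ 0.19754662 -0.56578207  0.19913178] [-9.07071147e-04  9.85939184e-01  1.67102063e-01 -4.96875219e-05] 0.08775897828843589
top {'fx': 431.76245536167045, 'fy': 431.76245536167045, 'cx': 320.27380381892357, 'cy': 197.14367375289743, 'rvec': array([ 2.16074587, -2.22147817,  0.08118198]), 'tvec': array([0.07239916, 0.61299634, 1.24557307])}
side {'fx': 496.5733630059862, 'fy': 496.5733630059862, 'cx': 313.67992207669164, 'cy': 201.07804361781763, 'rvec': array([ 0.73507894, -2.5013515 ,  1.27750876]), 'tvec': array([0.54696322, 0.2209577 , 1.03692813])}
{'fx': 347.6881889294402, 'fy': 347.6881889294402, 'cx': 320.9736643970084, 'cy': 198.77574772002302, 'hand_eye': array([[-5.53389268e-05, -9.63835690e-01, -2.66497204e-01,
         7.26644261e-02],
       [ 9.99999927e-01, -1.54163304e-04,  3.49906753e-04,
        -1.22420164e-04],
       [-3.78336706e-04, -2.66497165e-01,  9.63835628e-01,
        -1.85267804e-01],
       [ 0.00000000e+00,  0.00000000e+00,  0.00000000e+00,
         1.00000000e+00]])}
```

View pics/top0.png

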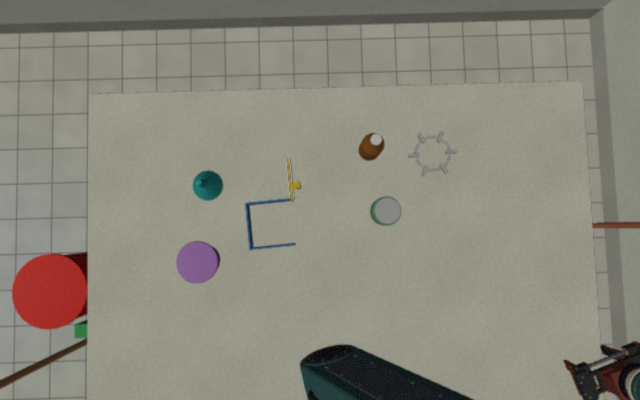

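View pics/side0.png

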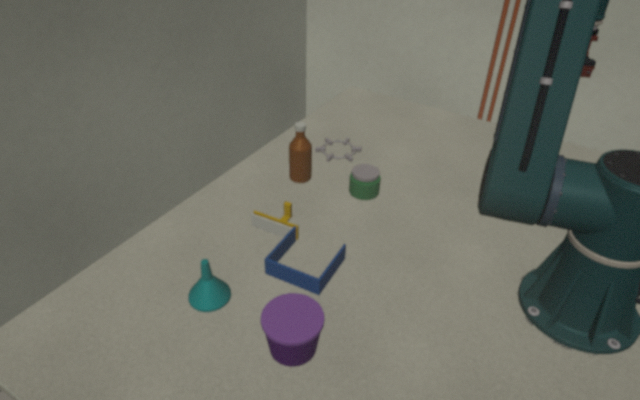

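The top view shows the bay at about (270,224) with its mouth facing right, and the gate and tab at (291,183). The jar is at (386,211), the bottle at (371,146) and the peg ring at (432,153). The side view agrees. Next I measure.

```bash
cat > h.py <<'E'
import numpy as np,cv2
from station import *
def cast(n,px,z):
    p=camera_params(n);R=cv2.Rodrigues(p['rvec'])[0];t=p['tvec'];c=-R.T@t
    px=np.atleast_2d(np.float64(px))
    d=np.c_[(px[:,0]-p['cx'])/p['fx'],(px[:,1]-p['cy'])/p['fy'],np.ones(len(px))]@R
    return c+d*((z-c[2])/d[:,2])[:,None]
def mask(im,lo,hi,roi=None):
    m=cv2.inRange(cv2.cvtColor(im,cv2.COLOR_BGR2HSV),lo,hi)
    if roi:
        k=np.zeros_like(m);x0,y0,x1,y1=roi;k[y0:y1,x0:x1]=255;m&=k
    return m
E
python3 - <<'E'
from h import *
np.set_printoptions(precision=4,suppress=True)
im=cv2.imread('pics/top0.png')
cv2.imwrite('pics/c0.png',cv2.resize(im[140:260,235:405],None,fx=4.7,fy=4.7,interpolation=cv2.INTER_CUBIC))
m=mask(im,(100,80,40),(125,255,255),(230,180,310,260))
ys,xs=np.nonzero(m);P=cast('top',np.c_[xs,ys],.045)[:,:2]
print(len(P),P.min(0),P.max(0))
r=cv2.minAreaRect(np.float32(P*1000));print(r,cv2.boxPoints(r))
# line per wall: pixel columns/rows
for nm,s in (('back',(xs<256)&(ys>208)&(ys<242)),('far',(xs>258)&(ys<212)),('near',(xs>258)&(ys>236))):
    print(nm,s.sum(),P[s].mean(0),cv2.fitLine(np.float32(P[s]),cv2.DIST_HUBER,0,.001,.001).ravel()[:2])
y=mask(im,(18,90,80),(35,255,255),(275,150,310,205));ys,xs=np.nonzero(y);print('yellow',xs.min(),xs.max(),ys.min(),ys.max())
s=xs>295;print('tab',cast('top',[xs[s].mean(),ys[s].mean()],.082))
# lid
l=mask(im,(0,0,0),(179,45,255),(368,194,404,228));g=mask(im,(40,70,30),(85,255,255),(360,190,410,230))
ys,xs=np.nonzero(g);print('green',xs.min(),xs.max(),ys.min(),ys.max())
hull=cv2.convexHull(np.c_[xs,ys].astype(np.float32));print(cv2.fitEllipse(hull))
for n in('top','side'):
    i=cv2.imread(f'pics/{n}0.png');roi=(360,190,410,230) if n=='top' else (340,160,390,205)
    g=mask(i,(40,70,30),(85,255,255),roi);print(n,cv2.boundingRect(g))
for nm,p,z in(('jarlid',(387,211),.068),('bottlecap',(376,140),.17),('ring',(433,154),.0),('tub',(198,262),.087),('funnel',(208,185),.0)): print(nm,cast('top',p,z))
E
```

```text
284 [0.4706 0.1342] [0.6109 0.2695]
((541.2904052734375, 203.42100524902344), (133.1792449951172, 128.37725830078125), 4.5576887130737305) [[469.8108 262.1153]
 [480.0119 134.144 ]
 [612.77   144.7267]
 [602.5688 272.6981]]
back 100 [0.539  0.2632] [0.9968 0.0805]
far 55 [0.6067 0.188 ] [ 0.0822 -0.9966]
near 57 [0.4783 0.1848] [ 0.0769 -0.997 ]
yellow 287 300 159 200
tab [[0.6471 0.118  0.082 ]]
green 371 387 198 224
((384.5512390136719, 210.79159545898438), (26.9462890625, 28.02760887145996), 86.19738006591797)
top (371, 198, 17, 27)
side (350, 176, 30, 23)
jarlid [[ 0.5673 -0.131   0.068 ]]
bottlecap [[ 0.7502 -0.0928  0.17  ]]
ring [[ 0.7366 -0.2869  0.    ]]
tub [[0.4413 0.3963 0.087 ]]
funnel [[0.6615 0.3885 0.    ]]
```

View pics/c0.png

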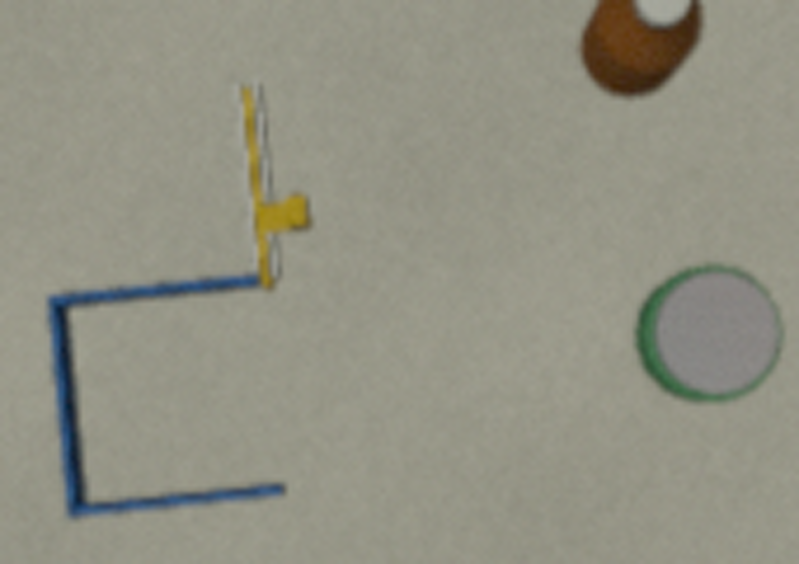

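The bay centre is about (0.541, 0.2005), with bay x along (-0.0795, 0.9968). The jar is at about (0.570, -0.132), within 2 mm of the bay axis. The tab position puts the gate at about 5 mm. I turn the tool so that tool x matches bay x (tool y = -bay y), then move in behind the jar.

arm_command --delta_pos '[[0,0,0],[0,0,0],[0,0,0],[0,0,0],[0,0,0]]' --turn '[[0,0,-0.146],[0,0,-0.146],[0,0,-0.146],[0,0,-0.146],[0,0,-0.146]]' --claw '[0.14,0.14,0.14,0.14,0.14]'

```text
t: 0.6
ee_pos: [0.1976, -0.5661, 0.1994]
eef_rot: [-0.001, 0.86, 0.511, 0.0]
force: [-0.2, 0.2, 0.2]
finger_gap: 0.0518
grip_force: 0.0
```

arm_command --delta_pos '[[0,0,0],[0,0,0],[0,0,0],[0,0,0],[0,0,0]]' --turn '[[0,0,-0.146],[0,0,-0.146],[0,0,-0.146],[0,0,-0.146],[0,0,0]]' --claw '[0.14,0.14,0.14,0.14,0.14]'

```text
t: 1.1
ee_pos: [0.1976, -0.5661, 0.1995]
eef_rot: [-0.0, 0.678, 0.735, 0.0]
force: [-0.6, 0.1, 0.0]
finger_gap: 0.0499
grip_force: 0.0
```

arm_command --delta_pos '[[2.5,3.5,0],[2.5,3.5,0],[2.5,3.5,0],[2.5,3.5,0],[2.5,3.5,0]]' --turn '[[0,0,0],[0,0,0],[0,0,0],[0,0,0],[0,0,0]]' --claw '[0.14,0.14,0.14,0.14,0.14]'

```text
t: 1.6
ee_pos: [0.3633, -0.4267, 0.1998]
eef_rot: [-0.0, 0.68, 0.733, 0.0]
force: [1.0, -0.3, 0.1]
finger_gap: 0.0501
grip_force: 0.0
```

arm_command --delta_pos '[[2.5,3.5,1],[2.5,3.5,1],[2.5,3.5,1],[2.5,3.5,1],[0,0,0]]' --turn '[[0,0,0],[0,0,0],[0,0,0],[0,0,0],[0,0,0]]' --claw '[0.14,0.14,0.14,0.14,0.14]'

```text
t: 2.1
ee_pos: [0.4965, -0.3131, 0.1584]
eef_rot: [-0.001, 0.679, 0.735, 0.001]
force: [-0.5, -0.3, -0.2]
finger_gap: 0.0499
grip_force: 0.0
```

```bash
cat >> h.py <<'E'
from scipy.spatial.transform import Rotation as Ro
C=np.array([.5414,.2005]);ex=np.array([-.0795,.9968]);ey=np.array([-.9968,-.0795])
def bay(p): d=np.asarray(p)[...,:2]-C;return np.stack([d@ex,d@ey],-1)
def wcast(o,px,z):
    p=camera_params('wrist');q=o['eef_rot'];R=Ro.from_quat([*q[1:],q[0]]).as_matrix();H=p['hand_eye']
    px=np.atleast_2d(np.float64(px));d=np.c_[(px[:,0]-p['cx'])/p['fx'],(px[:,1]-p['cy'])/p['fy'],np.ones(len(px))]@(R@H[:3,:3]).T
    c=R@H[:3,3]+o['ee_pos'];return c+d*((z-c[2])/d[:,2])[:,None]
def st():
    o=get_obs();q=o['eef_rot'];R=Ro.from_quat([*q[1:],q[0]]).as_matrix();x=R[:2,0]
    print('t',round(o['t'],2),'bay mm',(bay(o['ee_pos'])*1000).round(1),'z',round(o['ee_pos'][2]*1e3,1),'yaw err',round(float(np.arctan2(ex@[-x[1],x[0]]*-1,x@ex))*-1,4),'tilt',R[:2,2].round(4));return o
E
python3 - <<'E'
from h import *
o=st();im=read_camera('wrist');cv2.imwrite('pics/w1.png',im)
E
```

```text
t 2.1 bay mm [-508.4   85.6] z 158.4 yaw err 0.0004 tilt [-0.0005  0.003 ]
```

View pics/w1.png

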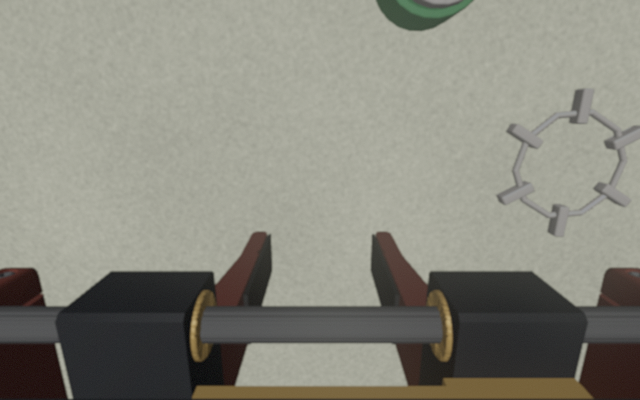

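The wrist view shows the jar ahead at about (425,0) and the peg ring to the right at about (570,165), clear of the path. Next I centre behind the jar.

arm_command --delta_pos '[[1.4,2.2,0],[1.4,2.2,0],[1.4,2.2,0],[1.4,2.2,0],[0,0,0]]' --turn '[[0,0,0],[0,0,0],[0,0,0],[0,0,0],[0,0,0]]' --claw '[0.14,0.14,0.14,0.14,0.14]'

```text
t: 2.65
ee_pos: [0.5787, -0.2543, 0.1602]
eef_rot: [0.001, 0.679, 0.734, 0.0]
force: [-0.6, 0.5, -0.9]
finger_gap: 0.05
grip_force: 0.0
```

```bash
cat >> h.py <<'E'
def jarw(o,im):  # jar from wrist view: lid (grey, inside green hull)
    g=mask(im,(40,70,30),(85,255,255));cs=cv2.findContours(g,cv2.RETR_EXTERNAL,cv2.CHAIN_APPROX_NONE)[0];c=max(cs,key=cv2.contourArea)
    P=bay(wcast(o,c[:,0],0.0))*1000
    # edges in bay frame of the green blob's widest y extent
    return cv2.boundingRect(c)
E
python3 - <<'E'
from h import *
o=st();im=read_camera('wrist');cv2.imwrite('pics/w2.png',im)
print(jarw(o,im))
E
```

```text
t 2.65 bay mm [-456.3   -1. ] z 160.2 yaw err 0.002 tilt [ 0.0013 -0.0001]
(282, 68, 50, 19)
```

View pics/w2.png

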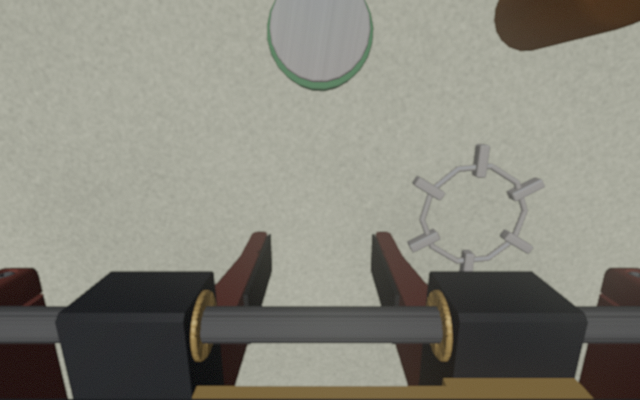

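The jar is centred at column 320, on the finger mid-line, and the ring is clear. Descending.

arm_command --delta_pos '[[0.5,0,4],[0.5,0,4],[0,0,3],[0,0,2],[0,0,0.7]]' --turn '[[0,0,0],[0,0,0],[0,0,0],[0,0,0],[0,0,0]]' --claw '[0.14,0.14,0.14,0.14,0.14]'

```text
t: 3.2
ee_pos: [0.5733, -0.2452, 0.0208]
eef_rot: [-0.002, 0.68, 0.734, -0.001]
force: [0.1, -0.5, 0.3]
finger_gap: 0.0501
grip_force: 0.0
```

arm_command --delta_pos '[[1,0,0],[1,0,0],[1,0,0],[0.5,0,0],[0,0,0]]' --turn '[[0,0,0],[0,0,0],[0,0,0],[0,0,0],[0,0,0]]' --claw '[0.14,0.14,0.14,0.14,0.14]'

```text
t: 3.7
ee_pos: [0.574, -0.2086, 0.0238]
eef_rot: [0.0, 0.678, 0.735, 0.0]
force: [-1.1, -1.2, 0.2]
finger_gap: 0.0503
grip_force: 0.0
```

```bash
python3 - <<'E'
from h import *
o=st();print(o['force'])
im=read_camera('wrist');print(jarw(o,im))
E
```

```text
t 3.7 bay mm [-410.4    0. ] z 23.8 yaw err -0.0008 tilt [ 0.0008 -0.0003]
[-1.05764488 -1.18184892  0.2413635 ]Traceback (most recent call last):
  File "<stdin>", line 3, in <module>
  File "h.py", line 24, in jarw
    g=mask(im,(40,70,30),(85,255,255));cs=cv2.findContours(g,cv2.RETR_EXTERNAL,cv2.CHAIN_APPROX_NONE)[0];c=max(cs,key=cv2.contourArea)
                                                                                                           ~~~^^^^^^^^^^^^^^^^^^^^^^^^
ValueError: max() iterable argument is empty
```

arm_command --delta_pos '[[0.5,0.1,0.2],[0.5,0,0],[0.4,0,0],[0.3,0,0],[0.2,0,0]]' --turn '[[0,0,0],[0,0,0],[0,0,0],[0,0,0],[0,0,0]]' --claw '[0.14,0.14,0.14,0.14,0.14]'

```text
t: 4.25
ee_pos: [0.5731, -0.1903, 0.0209]
eef_rot: [-0.0, 0.679, 0.735, -0.0]
force: [-0.5, 0.8, -0.0]
finger_gap: 0.0502
grip_force: 0.0
```

arm_command --delta_pos '[[0.2,0,0],[0.2,0,0],[0.2,0,0],[0.2,0,0],[0.2,0,0]]' --turn '[[0,0,0],[0,0,0],[0,0,0],[0,0,0],[0,0,0]]' --claw '[0.14,0.14,0.14,0.14,0.14]'

```text
t: 4.75
ee_pos: [0.5724, -0.1805, 0.021]
eef_rot: [-0.0, 0.679, 0.734, 0.0]
force: [-0.1, -0.2, -0.3]
finger_gap: 0.0502
grip_force: 0.0
```

arm_command --delta_pos '[[0.2,0,0],[0.2,0,0],[0.2,0,0],[0.2,0,0],[0.2,0,0]]' --turn '[[0,0,0],[0,0,0],[0,0,0],[0,0,0],[0,0,0]]' --claw '[0.14,0.14,0.14,0.14,0.14]'

```text
t: 5.25
ee_pos: [0.5717, -0.1708, 0.021]
eef_rot: [0.0, 0.679, 0.735, -0.0]
force: [-0.6, -1.0, 0.5]
finger_gap: 0.0503
grip_force: 0.5
```

arm_command --delta_pos '[[0.3,0,0],[0.3,0,0],[0.3,0,0],[0.3,0,0],[0.3,0,0]]' --turn '[[0,0,0],[0,0,0],[0,0,0],[0,0,0],[0,0,0]]' --claw '[0.14,0.14,0.14,0.14,0.14]'

```text
t: 5.75
ee_pos: [0.5705, -0.1555, 0.021]
eef_rot: [0.0, 0.679, 0.734, 0.0]
force: [0.4, -1.3, -0.7]
finger_gap: 0.0501
grip_force: 0.5
```

```bash
python3 - <<'E'
from h import *
o=st();print(o['force'])
im=read_camera('top');cv2.imwrite('pics/t3.png',im)
g=mask(im,(40,70,30),(85,255,255),(300,190,410,235));print('green',cv2.boundingRect(g))
cv2.imwrite('pics/t3c.png',cv2.resize(im[130:270,230:430],None,fx=4,fy=4,interpolation=cv2.INTER_CUBIC))
E
```

```text
t 5.75 bay mm [-357.2   -0.7] z 21.0 yaw err 0.0005 tilt [0.0001 0.    ]
[ 0.41023873 -1.32313928 -0.74819537]
green (365, 192, 45, 43)
```

View pics/t3c.png

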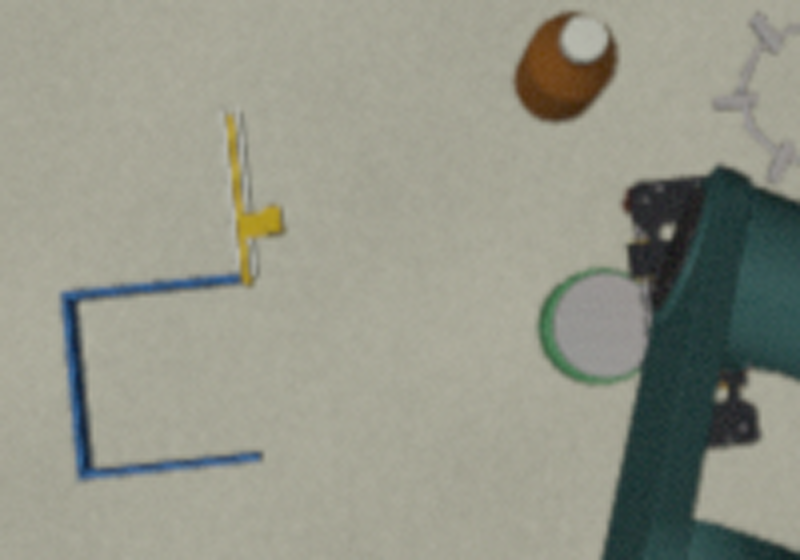

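The jar is moving with the fingertips: its lid's left edge went from column 374 to 368, about 17 mm, at roughly 1 N. I continue pushing.

arm_command --delta_pos '[[0.4,0,0],[0.4,0,0],[0.5,0,0],[0.5,0,0],[0.5,0,0]]' --turn '[[0,0,0],[0,0,0],[0,0,0],[0,0,0],[0,0,0]]' --claw '[0.14,0.14,0.14,0.14,0.14]'

```text
t: 6.3
ee_pos: [0.5686, -0.1323, 0.021]
eef_rot: [-0.0, 0.679, 0.734, 0.0]
force: [-0.8, -0.2, -0.4]
finger_gap: 0.0496
grip_force: 0.5
```

arm_command --delta_pos '[[0.5,0,0],[0.5,0,0],[0.5,0,0],[0.5,0,0],[0.5,0,0]]' --turn '[[0,0,0],[0,0,0],[0,0,0],[0,0,0],[0,0,0]]' --claw '[0.14,0.14,0.14,0.14,0.14]'

```text
t: 6.8
ee_pos: [0.5666, -0.1074, 0.0209]
eef_rot: [-0.0, 0.679, 0.734, 0.0]
force: [-0.1, -0.8, 0.4]
finger_gap: 0.0502
grip_force: 0.5
```

arm_command --delta_pos '[[0.5,0,0],[0.5,0,0],[0.5,0,0],[0.5,0,0],[0.5,0,0]]' --turn '[[0,0,0],[0,0,0],[0,0,0],[0,0,0],[0,0,0]]' --claw '[0.14,0.14,0.14,0.14,0.14]'

```text
t: 7.3
ee_pos: [0.5647, -0.0825, 0.021]
eef_rot: [-0.0, 0.679, 0.734, 0.0]
force: [0.8, -0.8, 0.3]
finger_gap: 0.0501
grip_force: 0.5
```

arm_command --delta_pos '[[0.5,0,0],[0.5,0,0],[0.5,0,0],[0.5,0,0],[0.5,0,0]]' --turn '[[0,0,0],[0,0,0],[0,0,0],[0,0,0],[0,0,0]]' --claw '[0.14,0.14,0.14,0.14,0.14]'

```text
t: 7.8
ee_pos: [0.5627, -0.0576, 0.021]
eef_rot: [-0.0, 0.679, 0.734, 0.0]
force: [0.4, -1.0, -0.6]
finger_gap: 0.05
grip_force: 0.5
```

arm_command --delta_pos '[[0.5,0,0],[0.5,0,0],[0.5,0,0],[0.5,0,0],[0.5,0,0]]' --turn '[[0,0,0],[0,0,0],[0,0,0],[0,0,0],[0,0,0]]' --claw '[0.14,0.14,0.14,0.14,0.14]'

```text
t: 8.3
ee_pos: [0.5607, -0.0327, 0.021]
eef_rot: [-0.0, 0.679, 0.734, 0.0]
force: [0.4, -0.8, -0.8]
finger_gap: 0.0495
grip_force: 0.5
```

arm_command --delta_pos '[[0.5,0,0],[0.5,0,0],[0.5,0,0],[0.5,0,0],[0.5,0,0]]' --turn '[[0,0,0],[0,0,0],[0,0,0],[0,0,0],[0,0,0]]' --claw '[0.14,0.14,0.14,0.14,0.14]'

```text
t: 8.8
ee_pos: [0.5587, -0.0078, 0.021]
eef_rot: [-0.0, 0.679, 0.734, 0.0]
force: [0.5, 0.1, -0.4]
finger_gap: 0.05
grip_force: 0.5
```

```bash
python3 - <<'E'
from h import *
o=st();print(o['force'])
im=read_camera('side');cv2.imwrite('pics/s4.png',im);im=read_camera('top')
cv2.imwrite('pics/t4c.png',cv2.resize(im[130:270,230:430],None,fx=4,fy=4,interpolation=cv2.INTER_CUBIC))
E
```

```text
t 8.8 bay mm [-209.    -0.7] z 21.0 yaw err 0.0006 tilt [0.     0.0001]
[ 0.46799463  0.13475245 -0.400897  ]
```

View pics/t4c.png

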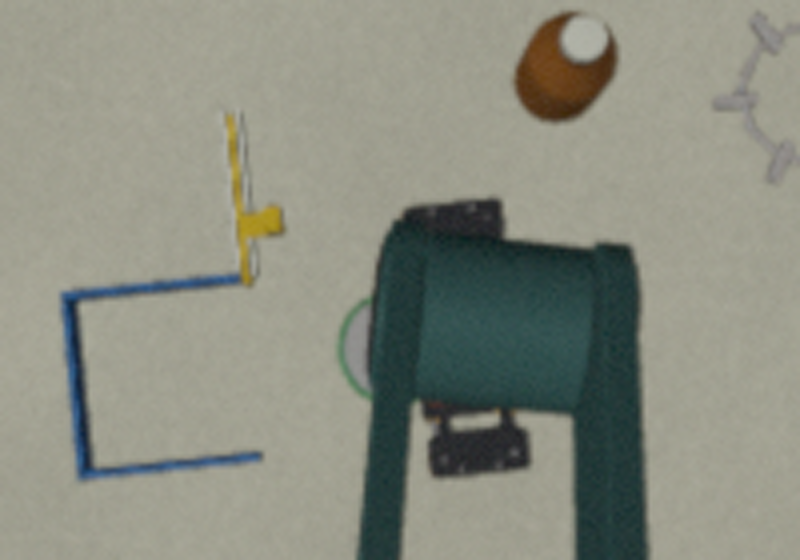

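The jar's left edge shows at (340,345), still centred between the fingers and aligned with the mouth. I continue.

arm_command --delta_pos '[[0.4,0,0],[0.5,0,0],[0.5,0,0],[0.5,0,0],[0.5,0,0]]' --turn '[[0,0,0],[0,0,0],[0,0,0],[0,0,0],[0,0,0]]' --claw '[0.14,0.14,0.14,0.14,0.14]'

```text
t: 9.4
ee_pos: [0.5568, 0.0161, 0.021]
eef_rot: [-0.0, 0.679, 0.734, 0.0]
force: [0.1, -0.8, -0.3]
finger_gap: 0.05
grip_force: 0.5
```

arm_command --delta_pos '[[0.5,0,0],[0.5,0,0],[0.5,0,0],[0.5,0,0],[0.5,0,0]]' --turn '[[0,0,0],[0,0,0],[0,0,0],[0,0,0],[0,0,0]]' --claw '[0.14,0.14,0.14,0.14,0.14]'

```text
t: 9.9
ee_pos: [0.5548, 0.0411, 0.021]
eef_rot: [-0.0, 0.679, 0.734, 0.0]
force: [-0.1, -1.3, -0.2]
finger_gap: 0.0499
grip_force: 0.5
```

arm_command --delta_pos '[[0.5,0,0],[0.5,0,0],[0.5,0,0],[0.5,0,0],[0.5,0,0]]' --turn '[[0,0,0],[0,0,0],[0,0,0],[0,0,0],[0,0,0]]' --claw '[0.14,0.14,0.14,0.14,0.14]'

```text
t: 10.4
ee_pos: [0.5529, 0.066, 0.021]
eef_rot: [-0.0, 0.679, 0.734, 0.0]
force: [-0.6, -1.3, -0.1]
finger_gap: 0.0506
grip_force: 0.5
```

arm_command --delta_pos '[[0.5,0,0],[0.5,0,0],[0.5,0,0],[0.5,0,0],[0.5,0,0]]' --turn '[[0,0,0],[0,0,0],[0,0,0],[0,0,0],[0,0,0]]' --claw '[0.14,0.14,0.14,0.14,0.14]'

```text
t: 10.9
ee_pos: [0.5509, 0.0909, 0.021]
eef_rot: [-0.0, 0.679, 0.734, 0.0]
force: [-0.1, -1.8, -0.7]
finger_gap: 0.0505
grip_force: 0.5
```

arm_command --delta_pos '[[0.5,0,0],[0.5,0,0],[0.5,0,0],[0.5,0,0],[0.5,0,0]]' --turn '[[0,0,0],[0,0,0],[0,0,0],[0,0,0],[0,0,0]]' --claw '[0.14,0.14,0.14,0.14,0.14]'

```text
t: 11.4
ee_pos: [0.5489, 0.1158, 0.021]
eef_rot: [-0.0, 0.679, 0.734, 0.0]
force: [0.0, -1.7, -0.0]
finger_gap: 0.05
grip_force: 0.5
```

```bash
python3 - <<'E'
from h import *
o=st();print(o['force'])
im=read_camera('side')[90:330,180:440]
cv2.imwrite('pics/s5c.png',cv2.resize(im,None,fx=2.5,fy=2.5,interpolation=cv2.INTER_CUBIC))
E
```

```text
t 11.4 bay mm [-85.   -0.8] z 21.0 yaw err 0.0006 tilt [-0.0001  0.0001]
[ 0.00196866 -1.68056351 -0.03855047]
```

View pics/s5c.png

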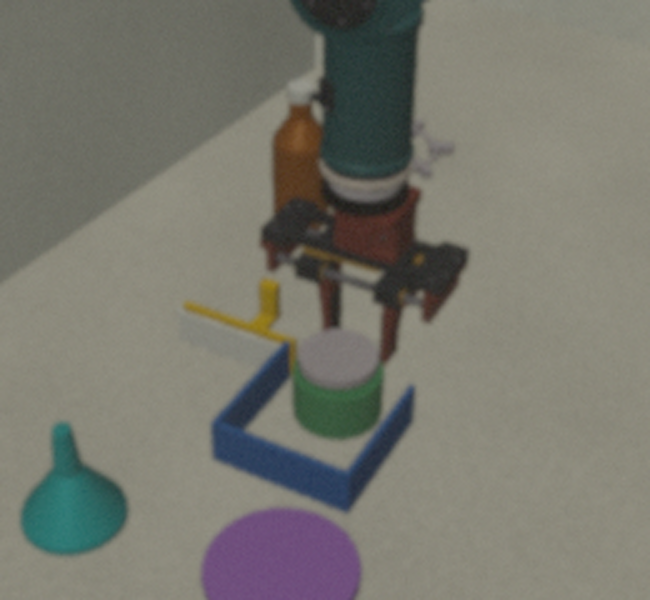

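The side view shows the jar upright and centred, partly through the mouth, with both fingers behind it. Last 41 mm, slowing at the end.

arm_command --delta_pos '[[0.4,0,0],[0.5,0,0],[0.5,0,0],[0.5,0,0],[0.5,0,0]]' --turn '[[0,0,0],[0,0,0],[0,0,0],[0,0,0],[0,0,0]]' --claw '[0.14,0.14,0.14,0.14,0.14]'

```text
t: 11.95
ee_pos: [0.547, 0.1398, 0.021]
eef_rot: [-0.0, 0.679, 0.734, 0.0]
force: [-0.5, -1.4, -0.2]
finger_gap: 0.0503
grip_force: 0.5
```

arm_command --delta_pos '[[0.4,0,0],[0.4,0,0],[0.4,0,0],[0.3,0,0],[0.2,0,0]]' --turn '[[0,0,0],[0,0,0],[0,0,0],[0,0,0],[0,0,0]]' --claw '[0.14,0.14,0.14,0.14,0.14]'

```text
t: 12.45
ee_pos: [0.5457, 0.1565, 0.021]
eef_rot: [-0.0, 0.679, 0.735, -0.0]
force: [-0.3, -0.2, 0.4]
finger_gap: 0.05
grip_force: 0.5
```

```bash
cat >> h.py <<'E'
def jarside():
    im=read_camera('side');g=mask(im,(40,70,30),(80,255,255),(290,200,350,285))
    c=max(cv2.findContours(g,cv2.RETR_EXTERNAL,cv2.CHAIN_APPROX_NONE)[0],key=cv2.contourArea)[:,0].astype(float)
    # base: fit circle r=42mm of lower contour on z=0; use widest columns & lowest row
    x0,x1=c[:,0].min(),c[:,0].max()+1;lo=c[c[:,1]>c[:,1].max()-1].mean(0)
    P=bay(cast('side',c,0.))*1000
    cam=camera_params('side');R=cv2.Rodrigues(cam['rvec'])[0];cc=(-R.T@cam['tvec'])
    b=bay(cast('side',[(x0+x1)/2-.5,lo[1]+.5],0.))[0]*1000;v=bay(cc)*1000-b;v/=np.linalg.norm(v)
    print('jar side est',(b-42*v).round(1),'px',x0,x1,lo);return im
E
python3 - <<'E'
from h import *
o=st();print(o['force'])
im=jarside()[170:310,220:420]
cv2.imwrite('pics/s6c.png',cv2.resize(im,None,fx=4,fy=4,interpolation=cv2.INTER_CUBIC))
E
```

```text
t 12.45 bay mm [-44.2  -0.8] z 21.0 yaw err 0.0005 tilt [-0.0001  0.0001]
[-0.25056326 -0.19732414  0.43633681]
jar side est [-8.2 -2.4] px 290.0 324.0 [312. 274.]
```

View pics/s6c.png

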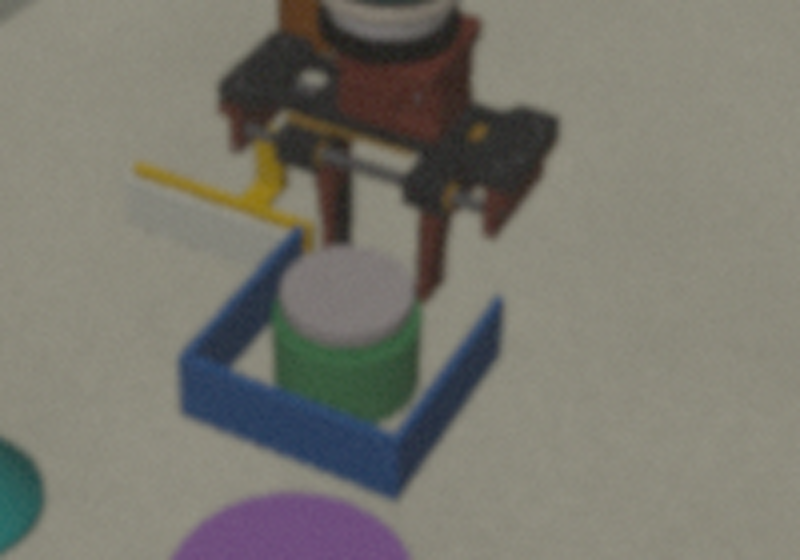

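```bash
python3 - <<'E'
from h import *
for r in (288,292,296):
  p=(220+347.5/4-.5,170+(r+.5)/4-.5);print(bay(cast('side',p,.068))*1000)
# check calibration with wall corner tops: near-mouth end (500,298) should be (-62.5,65); back-near outer corner (400,438) -> (68.5,68); back-far outer (182,360)->(68.5,-68)
for x,y in((500,298),(400,438),(182,360)): print(bay(cast('side',(220+x/4-.4,170+y/4-.4),.045))*1000)
E
```

```text
[[0.73516691 1.14216675]]
[[3.6627685  2.72508256]]
[[6.5759346  4.30019329]]
[[-56.72195898  68.04149993]]
[[68.01110331 68.81725963]]
[[ 72.19982779 -61.31113421]]
```

The jar is within about 3 mm of the bay centre, standing inside. Now I back off, lift and go to the tab.

arm_command --delta_pos '[[-0.5,0,0],[-1,0,0],[-1,0,0],[0,0,-2],[0,0,-3]]' --turn '[[0,0,0],[0,0,0],[0,0,0],[0,0,0],[0,0,0]]' --claw '[0.14,0.14,0.14,0.14,0.14]'

```text
t: 13.0
ee_pos: [0.546, 0.1298, 0.0699]
eef_rot: [-0.001, 0.679, 0.734, -0.002]
force: [0.6, -0.1, -0.3]
finger_gap: 0.0501
grip_force: 0.0
```

arm_command --delta_pos '[[0,0,-3],[0,0,-3],[-0.7,3,-1],[-0.7,3.5,0],[-0.7,3.5,0]]' --turn '[[0,0,0],[0,0,0],[0,0,0],[0,0,0],[0,0,0]]' --claw '[0.14,0.14,0.14,0,0]'

```text
t: 13.5
ee_pos: [0.6505, 0.117, 0.1421]
eef_rot: [0.0, 0.679, 0.734, 0.001]
force: [0.9, -0.5, 0.5]
finger_gap: 0.0445
grip_force: 0.0
```

arm_command --delta_pos '[[0,0,0],[0,0,0]]' --turn '[[0,0,0],[0,0,0]]' --claw '[0,0]'

```text
t: 13.7
ee_pos: [0.649, 0.1172, 0.1404]
eef_rot: [-0.0, 0.679, 0.734, -0.0]
force: [-0.0, -0.4, -0.3]
finger_gap: 0.0439
grip_force: 0.0
```

```bash
python3 - <<'E'
from h import *
o=st();im=read_camera('wrist')
y=mask(im,(18,90,80),(35,255,255));y[260:]=0
print([(bay(wcast(o,(c[0]+c[2]/2-.5,c[1]+c[3]/2-.5),.082))*1000,c) for c in map(cv2.boundingRect,cv2.findContours(y,0,2)[0]) if c[2]*c[3]>60])
cv2.imwrite('pics/w7.png',im)
E
```

```text
t 13.7 bay mm [ -91.6 -100.6] z 140.4 yaw err 0.0019 tilt [-0.0012  0.0001]
[(array([[ -73.3787012 , -117.66709626]]), (270, 155, 151, 54))]
```

View pics/w7.png

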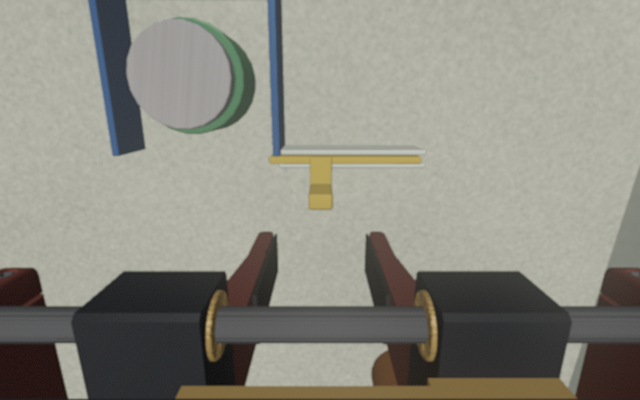

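The tab top is at (321,201), midway between the fingers. The jar lid is at (181,74) and I check its position from this view too.

```bash
python3 - <<'E'
from h import *
o=get_obs()
for n,p,z in(('tab',(321,201),.082),('lid',(180,74),.068),('wallmouth near',(115,155),.045),('far',(276,157),.045)): print(n,bay(wcast(o,p,z))*1000)
E
```

```text
tab [[-87.46952301 -99.35304081]]
lid [[ 1.04222184 -0.7103936 ]]
wallmouth near [[-59.07419634  67.71207486]]
far [[-60.83703405 -62.79633225]]
```

Jar at about (1, -1) mm and the tab is where expected. Descend to straddle the tab, then sweep.

arm_command --delta_pos '[[0.2,0,2],[0,0,2],[0,0,2],[0,0,1.2],[0,0,0.5]]' --turn '[[0,0,0],[0,0,0],[0,0,0],[0,0,0],[0,0,0]]' --claw '[0,0,0,0,0]'

```text
t: 14.25
ee_pos: [0.6468, 0.1202, 0.0627]
eef_rot: [-0.001, 0.679, 0.735, -0.001]
force: [0.9, 0.1, 0.4]
finger_gap: 0.0441
grip_force: 0.0
```

arm_command --delta_pos '[[0,-0.5,0],[0,-0.5,0],[0,-0.3,0],[0,-0.3,0],[0,-0.5,0]]' --turn '[[0,0,0],[0,0,0],[0,0,0],[0,0,0],[0,0,0]]' --claw '[0,0,0,0,0]'

```text
t: 14.75
ee_pos: [0.6283, 0.1187, 0.0646]
eef_rot: [0.0, 0.679, 0.734, 0.001]
force: [0.4, -0.1, 0.3]
finger_gap: 0.0437
grip_force: 0.0
```

arm_command --delta_pos '[[0,-0.8,0],[0,-0.8,0],[0,-0.8,0],[0,-0.8,0],[0,-0.8,0]]' --turn '[[0,0,0],[0,0,0],[0,0,0],[0,0,0],[0,0,0]]' --claw '[0,0,0,0,0]'

```text
t: 15.25
ee_pos: [0.5873, 0.1155, 0.064]
eef_rot: [-0.0, 0.679, 0.734, 0.0]
force: [-0.2, 0.1, 0.2]
finger_gap: 0.0443
grip_force: 0.0
```

```bash
python3 - <<'E'
from h import *
o=st();print(o['force'])
E
```

```text
t 15.25 bay mm [-88.4 -39. ] z 64.0 yaw err 0.0006 tilt [-0.0001  0.0001]
[-0.24398115  0.07811647  0.22502174]
```

arm_command --delta_pos '[[0,-0.8,0],[0,-0.8,0],[0,-0.8,0],[0,-0.8,0],[0,-0.8,0]]' --turn '[[0,0,0],[0,0,0],[0,0,0],[0,0,0],[0,0,0]]' --claw '[0,0,0,0,0]'

```text
t: 15.75
ee_pos: [0.5476, 0.1123, 0.064]
eef_rot: [-0.0, 0.679, 0.734, 0.0]
force: [-0.5, 0.7, 0.2]
finger_gap: 0.044
grip_force: 0.0
```

arm_command --delta_pos '[[0,-0.6,0],[0,-0.5,0],[0,-0.4,0],[0,-0.4,0],[0,-0.4,0]]' --turn '[[0,0,0],[0,0,0],[0,0,0],[0,0,0],[0,0,0]]' --claw '[0,0,0,0,0]'

```text
t: 16.25
ee_pos: [0.5252, 0.1105, 0.064]
eef_rot: [0.0, 0.679, 0.734, 0.0]
force: [-0.2, 0.9, -0.3]
finger_gap: 0.044
grip_force: 0.0
```

arm_command --delta_pos '[[0,-0.2,0],[0,-0.2,0],[0,-0.2,0]]' --turn '[[0,0,0],[0,0,0],[0,0,0]]' --claw '[0,0,0]'

```text
t: 16.55
ee_pos: [0.5194, 0.11, 0.064]
eef_rot: [0.0, 0.679, 0.734, 0.0]
force: [-0.1, -0.4, -0.4]
finger_gap: 0.0437
grip_force: 0.0
```

```bash
python3 - <<'E'
from h import *
o=st();print(o['force'])
im=read_camera('side')[170:310,220:420]
cv2.imwrite('pics/s8c.png',cv2.resize(im,None,fx=4,fy=4,interpolation=cv2.INTER_CUBIC))
E
```

```text
t 16.55 bay mm [-88.4  29.2] z 64.0 yaw err 0.0006 tilt [0.0002 0.0001]
[-0.11762088 -0.35608876 -0.38377709]
```

View pics/s8c.png

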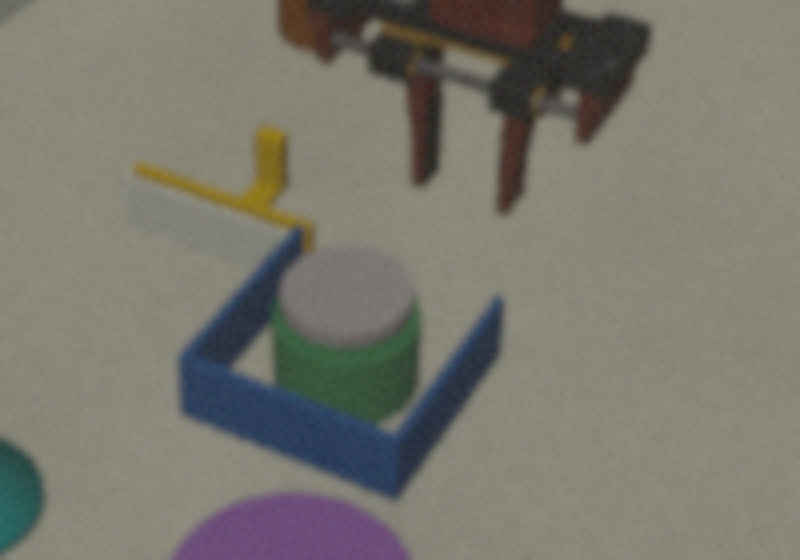

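The gate did not move, so the finger missed the tab, which is still at (270,150). The jar is undisturbed. I check the geometry by projecting the known points into this view.

```bash
python3 - <<'E'
from h import *
p=camera_params('side')
def pr(b,z):
    w=C+b[0]*ex+b[1]*ey;u=cv2.projectPoints(np.array([[*w,z]]),p['rvec'],p['tvec'],np.array([[p['fx'],0,p['cx']],[0,p['fy'],p['cy']],[0,0,1]]),None)[0].ravel();return ((u-[220,170])*4).round()
print('tips exp',pr((-.0884,.0292-.029),.053),pr((-.0884,.0292+.029),.053))
print('tips if z .085',pr((-.0884,.0292-.029),.085))
print('tab top',pr((-.0905,-.099),.082),'bot',pr((-.0905,-.099),.04))
print(get_obs()['q'].round(3))
E
```

```text
tips exp [416. 218.] [507. 248.]
tips if z .085 [418. 174.]
tab top [271. 127.] bot [272. 183.]
[ 0.079  0.427  1.806  0.     0.91  -0.   ]
```

Projecting the points shows the tips about 14–20 mm higher than the stated 11 mm ahead of the TCP, so the finger passed over the tab's top. I have used up the picture budget (one over, in fact), so I check numerically from here. Next I go back over the tab and straddle it about 30 mm lower.

arm_command --delta_pos '[[0,0,-3],[0,0,-3],[-0.2,3,0],[0,3,0],[0,3,0]]' --turn '[[0,0,0],[0,0,0],[0,0,0],[0,0,0],[0,0,0]]' --claw '[0,0,0,0,0]'

```text
t: 17.1
ee_pos: [0.6104, 0.1152, 0.1246]
eef_rot: [0.0, 0.679, 0.734, 0.0]
force: [0.3, 0.0, 0.3]
finger_gap: 0.0437
grip_force: 0.0
```

arm_command --delta_pos '[[0,3,0],[0,1,0],[0,0,0],[0,0,2],[0,0,2]]' --turn '[[0,0,0],[0,0,0],[0,0,0],[0,0,0],[0,0,0]]' --claw '[0,0,0,0,0]'

```text
t: 17.6
ee_pos: [0.6477, 0.1183, 0.084]
eef_rot: [-0.0, 0.679, 0.735, -0.0]
force: [0.5, 0.4, 1.0]
finger_gap: 0.0439
grip_force: 0.0
```

```bash
python3 - <<'E'
from h import *
o=st();print(o['force'])
E
```

```text
t 17.6 bay mm [-90.4 -99.4] z 84.0 yaw err 0.0004 tilt [-0.0003  0.0001]
[0.45900732 0.42596012 0.98329681]
```

arm_command --delta_pos '[[0,0,1],[0,0,1],[0,0,1],[0,0,1],[0,0,0.9]]' --turn '[[0,0,0],[0,0,0],[0,0,0],[0,0,0],[0,0,0]]' --claw '[0,0,0,0,0]'

```text
t: 18.1
ee_pos: [0.6491, 0.1183, 0.0345]
eef_rot: [0.0, 0.679, 0.734, 0.0]
force: [-0.0, -0.1, -0.6]
finger_gap: 0.0436
grip_force: 0.0
```

arm_command --delta_pos '[[0,-0.5,0],[0,-0.5,0],[0,-0.3,0],[0,-0.3,0],[0,-0.5,0]]' --turn '[[0,0,0],[0,0,0],[0,0,0],[0,0,0],[0,0,0]]' --claw '[0,0,0,0,0]'

```text
t: 18.6
ee_pos: [0.629, 0.1167, 0.0356]
eef_rot: [0.001, 0.679, 0.734, 0.001]
force: [1.6, 0.3, 0.7]
finger_gap: 0.0441
grip_force: 0.7
```

arm_command --delta_pos '[[0,-0.5,0],[0,-0.5,0],[0,-0.5,0],[0,-0.5,0],[0,-0.5,0]]' --turn '[[0,0,0],[0,0,0],[0,0,0],[0,0,0],[0,0,0]]' --claw '[0,0,0,0,0]'

```text
t: 19.1
ee_pos: [0.6029, 0.1146, 0.0351]
eef_rot: [0.0, 0.679, 0.734, 0.0]
force: [1.5, -0.2, 1.2]
finger_gap: 0.0442
grip_force: 0.7
```

```bash
cat >> h.py <<'E'
def tab(z=.082):
    im=read_camera('side');y=mask(im,(18,90,80),(35,255,255),(240,180,400,300))
    c=cv2.findContours(y,0,2)[0];print('yellow',[cv2.boundingRect(k) for k in c if cv2.contourArea(k)>8])
    g=mask(im,(40,70,30),(80,255,255),(280,200,350,290));print('green',cv2.boundingRect(g));return im
E
python3 - <<'E'
from h import *
o=st();print(o['force']);tab()
i=cv2.imread('pics/side0.png');y=mask(i,(18,90,80),(35,255,255),(240,180,400,300))
print('start',[cv2.boundingRect(k) for k in cv2.findContours(y,0,2)[0]])
E
```

```text
t 19.1 bay mm [-90.5 -54.4] z 35.1 yaw err 0.0006 tilt [0.0002 0.0001]
[ 1.53717623 -0.18725495  1.22673074]
yellow [(265, 205, 45, 28)]
green (288, 246, 36, 29)
start [(254, 201, 44, 38)]
```

Contact now: about 1.5 N, and the gate is moving. I continue.

arm_command --delta_pos '[[0,-0.7,0],[0,-0.7,0],[0,-0.7,0],[0,-0.7,0],[0,-0.7,0]]' --turn '[[0,0,0],[0,0,0],[0,0,0],[0,0,0],[0,0,0]]' --claw '[0,0,0,0,0]'

```text
t: 19.65
ee_pos: [0.5676, 0.1119, 0.035]
eef_rot: [-0.0, 0.679, 0.734, 0.0]
force: [1.1, 0.1, 0.7]
finger_gap: 0.0438
grip_force: 0.7
```

arm_command --delta_pos '[[0,-0.7,0],[0,-0.7,0],[0,-0.7,0],[0,-0.6,0],[0,-0.6,0]]' --turn '[[0,0,0],[0,0,0],[0,0,0],[0,0,0],[0,0,0]]' --claw '[0,0,0,0,0]'

```text
t: 20.15
ee_pos: [0.5349, 0.1093, 0.035]
eef_rot: [-0.0, 0.679, 0.735, 0.0]
force: [0.8, 0.6, -1.5]
finger_gap: 0.0436
grip_force: 0.7
```

arm_command --delta_pos '[[0,-0.3,0],[0,-0.3,0],[0,-0.3,0],[0,-0.2,0],[0,-0.2,0]]' --turn '[[0,0,0],[0,0,0],[0,0,0],[0,0,0],[0,0,0]]' --claw '[0,0,0,0,0]'

```text
t: 20.65
ee_pos: [0.5224, 0.1083, 0.0349]
eef_rot: [-0.0, 0.679, 0.734, 0.0]
force: [1.1, 1.0, -0.6]
finger_gap: 0.0441
grip_force: 0.6
```

```bash
python3 - <<'E'
from h import *
o=st();print(o['force']);tab()
E
```

```text
t 20.65 bay mm [-90.4  26.3] z 34.9 yaw err 0.0006 tilt [-0.      0.0001]
[ 1.05276284  0.97150453 -0.59512253]
yellow [(295, 215, 47, 39), (315, 186, 22, 7)]
green (288, 246, 37, 29)
```

Now small steps, watching for the stop.

arm_command --delta_pos '[[0,-0.2,0],[0,-0.2,0],[0,-0.1,0]]' --turn '[[0,0,0],[0,0,0],[0,0,0]]' --claw '[0,0,0]'

```text
t: 21.0
ee_pos: [0.5173, 0.1078, 0.035]
eef_rot: [-0.0, 0.679, 0.734, -0.0]
force: [1.5, 0.1, -0.5]
finger_gap: 0.0436
grip_force: 0.6
```

arm_command --delta_pos '[[0,-0.1,0],[0,-0.1,0]]' --turn '[[0,0,0],[0,0,0]]' --claw '[0,0]'

```text
t: 21.2
ee_pos: [0.5155, 0.1077, 0.035]
eef_rot: [0.0, 0.679, 0.734, 0.0]
force: [1.0, 0.1, -0.2]
finger_gap: 0.0438
grip_force: 0.6
```

arm_command --delta_pos '[[0,-0.1,0],[0,0,0]]' --turn '[[0,0,0],[0,0,0]]' --claw '[0,0]'

```text
t: 21.4
ee_pos: [0.5146, 0.1076, 0.035]
eef_rot: [0.0, 0.679, 0.734, 0.0]
force: [2.0, -0.5, -0.3]
finger_gap: 0.0437
grip_force: 0.8
```

arm_command --delta_pos '[[0,-0.1,0],[0,0,0]]' --turn '[[0,0,0],[0,0,0]]' --claw '[0,0]'

```text
t: 21.6
ee_pos: [0.5146, 0.1076, 0.0351]
eef_rot: [0.001, 0.679, 0.734, 0.001]
force: [4.3, 0.1, -2.6]
finger_gap: 0.0437
grip_force: 2.4
```

The TCP has stopped advancing at bay y ≈ 34 mm and the force has risen to 4.3 N, so the gate is on its stop. I release the tab, lift and check.

arm_command --delta_pos '[[0,0.6,0],[0,0.7,0],[0,0,0],[0,0,-2],[0,0,-3]]' --turn '[[0,0,0],[0,0,0],[0,0,0],[0,0,0],[0,0,0]]' --claw '[0,0,0,0,0]'

```text
t: 22.1
ee_pos: [0.5241, 0.1084, 0.0838]
eef_rot: [-0.002, 0.679, 0.734, -0.002]
force: [0.0, -0.3, -0.0]
finger_gap: 0.0437
grip_force: 0.0
```

arm_command --delta_pos '[[0,0,-4],[0,0,-4],[-2,0,-4],[-4,0,0],[-4,0,0]]' --turn '[[0,0,0],[0,0,0],[0,0,0],[0,0,0],[0,0,0]]' --claw '[0,0,0,0,0]'

```text
t: 22.6
ee_pos: [0.535, 0.0083, 0.2068]
eef_rot: [0.001, 0.678, 0.735, 0.001]
force: [-0.3, 0.2, -0.5]
finger_gap: 0.0438
grip_force: 0.0
```

arm_command --delta_pos '[[-4,0,0],[0,0,0],[0,0,0]]' --turn '[[0,0,0],[0,0,0],[0,0,0]]' --claw '[0,0,0]'

```text
t: 22.9
ee_pos: [0.5369, -0.0314, 0.2047]
eef_rot: [-0.001, 0.679, 0.734, -0.0]
force: [-0.8, -0.1, -1.1]
finger_gap: 0.0439
grip_force: 0.0
```

```bash
python3 - <<'E'
from h import *
o=st();print(o['force']);im=tab()
y=mask(im,(18,90,80),(35,255,255),(240,170,400,300));ys,xs=np.nonzero(y)
s=ys<ys.min()+2;print('tab top px',xs[s].mean(),ys.min(),bay(cast('side',(xs[s].mean(),ys.min()+1.5),.082))*1000)
g=mask(im,(0,0,110),(179,50,255),(285,225,330,262)) # lid vs floor check is weak
t=read_camera('top');y=mask(t,(18,90,80),(35,255,255),(270,140,330,260));ys,xs=np.nonzero(y);print('top yellow',xs.min(),xs.max(),ys.min(),ys.max())
if len(xs):
  s=xs>=xs.max()-3;print(bay(cast('top',(xs[s].mean(),ys[s].mean()),.082))*1000)
  k=xs<xs.max()-6;print('panel ends',[bay(cast('top',(xs[k][ys[k]==v].mean(),v),.045))*1000 for v in (ys[k].min(),ys[k].max())])
w=read_camera('wrist');g=mask(w,(40,70,30),(85,255,255));g[:,:]*=1;print('wrist green',cv2.boundingRect(g))
for n,i in(('0',cv2.imread('pics/top0.png')),('now',t)):
  print(n,[cv2.boundingRect(mask(i,lo,hi,r)) for lo,hi,r in(((130,50,40),(155,255,255),(170,230,225,290)),((80,90,30),(98,255,255),(185,160,230,205)),((5,110,40),(17,255,255),(350,125,395,170)))])
E
```

```text
t 22.9 bay mm [-230.8   22.9] z 204.7 yaw err 0.0029 tilt [-0.0012  0.0008]
[-0.79664236 -0.13009809 -1.0771495 ]
yellow [(296, 217, 48, 37)]
green (288, 246, 37, 29)
tab top px 307.0 180 [[-189.00795601  -99.77917399]]
top yellow 291 304 200 242
[[-91.39750177  20.77720573]]
panel ends [array([[-67.11508136, -60.6257937 ]]), array([[-66.10272885,  59.99097834]])]
wrist green (0, 0, 0, 0)
0 [(176, 242, 43, 41), (193, 171, 29, 29), (359, 134, 25, 26)]
now [(176, 242, 43, 41), (193, 171, 29, 29), (359, 134, 25, 26)]
```

Tab at bay y = +20.8 mm, so the gate is shut. The jar's position in the image is unchanged, and the tub, funnel and bottle read exactly as at the start. Handing in.

```bash
python3 -c "
from station import *
print(finish_job())"
```

```text
the job is handed in; nothing more can be done
None
```

The jar stands inside the guard rail, about 1 mm from its centre, and the gate is shut against its stop. I handed the job in at about 23 s, but no verdict came back. The tub, funnel and bottle did not move; the peg ring was not re-measured, though nothing came near it. I viewed 11 pictures, one over the limit of 10.

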